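Clear the tattoo station and park the machine

ROBOT

A 6-joint arm with a two-finger parallel gripper is mounted at the origin on the work surface. World frame = base frame: x ahead of the robot, y to its left, z up, the work surface at z = 0. Lengths are in mm, angles in rad, forces in N, time in s.
With the tool pointing down it reaches from about 325 to 875 mm from the base axis. Payload 4.4 kg.
Tool frame: the origin (TCP) lies on the centre line of the jaws, within the pads' length; the fingertips stand ahead of it and the grasp point (between the pads) lies 6 mm ahead of it (ctrl.tcp_to_tips is the z of the fingertips in the tool frame, in mm); z points along the fingers, y is the line along which they close (so a half turn about z gives the same grasp; the last joint's range is limited). The gripper opens to 85 mm and grips with 20 to 120 N. Pads are 22 mm wide; open, the fingers measure 114 mm over their backs; the gripper's body (76 mm by 85 mm) begins 54 mm behind the grasp point. The pads swing forward as they close: fully open they stand 13 mm farther back than shut.
Start: joints at [-1.478, 0.207, 1.542, -0, 1.393, -0.15], TCP at [138.788, -558.001, 256.282] pointing down, gripper open.
Joint ranges: [-2.73, 2.73], [-0.86, 2.22], [0.23, 2.46], [-1.11, 4.25], [0.08, 2.63], [-2.82, 2.82]. Speed limits (rad/s): [2.79, 2.79, 3.14, 3.14, 3.14, 3.14].

INTERFACE

Orientations are given as a 3x3 rotation matrix whose columns are the frame's x, y, z axes.
In Python, from plant import ctrl, sensors, optics gives the robot as it stands. Calls block until the motion is done:
- ctrl.move_ptp(position, orientation): joint-space move of the TCP to a pose.
- ctrl.move_l(position, rot=None, vel=150, threshold=None): straight line of the TCP; rot=None keeps the orientation; vel is the mean speed in mm/s. With threshold (N) it stops when the force on the tool has changed by that much, and returns True; else False.
- ctrl.set_joints(angles): joint-space move.
- ctrl.gripper_to(opening, force=None): finger opening in mm; force is the grip in N (None keeps the last); returns when the fingers have stopped.
- ctrl.hold(seconds).
- ctrl.solve_ik(position, orientation): joint angles nearest the present ones, or None.
- sensors.read_state(): the state.
- optics.grab_frame(name): name is "scene" or "top"; returns (picture, depth): 480x640x3 uint8, red, green, blue; 480x640 float32, mm along the optical axis (not along the pixel's ray), 0 where there is no reading.
- optics.camera_params(name): a dict with "mtx" (3x3 intrinsics, pixels), "R" (3x3) and "t" (3): a world point X has camera coordinates R X + t. Camera axes: x right, y down, z forward; pixel columns grow to the right and rows downward; lengths in mm; the calibration is good to about 2 mm. A picture is of the moment at which its call begins. camera_params takes no time and is no camera call.
A pose or a line that the arm cannot do raises ctrl.MotionError and nothing moves.
- ctrl.finish_job(): hands the job in; it is judged then, once.
The state is a dict: "t": time; "q": joint angles; "qvel": joint speeds; "tau": joint torques, N m; "eef_pos": TCP position; "eef_rot": TCP orientation; "force": force on the tool from outside, world axes, zero at the start; "wrist_torque": the same for the moment, N m; "grip_width": finger opening in mm; "grasp_force": force on a finger pad.
Only numpy, scipy, OpenCV 4.12 (cv2) and the standard library are available. Lean on these libraries where they do the work, as an engineer would, in place of code of your own. Each camera call takes 0.05 s, during which the arm holds its last target. There are 200 camera calls.

TASK

Clear up the tattoo bench: lay both marker pens flat in the blue bin and both steel grips flat in the steel tray, and park the black pen-shaped machine on its sloping rest, centred and seated in both notches with its steel nose pointing down the slope. Do not drop the machine, and do not shift or knock over the two bottles and the jar.

Things in the scene. Friction and masses are not known exactly. Their poses are not given: they have to be found in the camera images.
- marker1: A white hexagonal marker pen with a green cap, lying on one of its flats: 130 mm long, 18 mm across flats (20.8 mm across corners). Origin on its axis at mid-length (9 mm above the table); x along the pen towards the cap end. Grip it anywhere near the origin.
- marker2: A white hexagonal marker pen with a red cap, lying on one of its flats: 130 mm long, 18 mm across flats (20.8 mm across corners). Origin on its axis at mid-length (9 mm above the table); x along the pen towards the cap end. Grip it anywhere near the origin.
- grip1: A steel tattoo-machine grip with dark knurl bands: octagonal barrel 70 mm long, 24 mm across flats (bands 26 mm), lying on a flat, with a 10 mm diameter tube sticking out 30 mm beyond one end. Origin on the axis at the middle of the barrel (12 mm above the table); x along the axis towards the tube, which ends at x = +65 mm. Balance point 2 mm from the origin.
- grip2: A steel tattoo-machine grip with dark knurl bands: octagonal barrel 70 mm long, 24 mm across flats (bands 26 mm), lying on a flat, with a 10 mm diameter tube sticking out 30 mm beyond one end. Origin on the axis at the middle of the barrel (12 mm above the table); x along the axis towards the tube, which ends at x = +65 mm. Balance point 2 mm from the origin.
- machine: A pen-shaped tattoo machine: black octagonal barrel, 28 mm across flats (30.3 mm across corners), from x = -75 to +55 mm, with a copper band near each end and a steel nose (16 mm diameter) from x = +55 to +75 mm. Lies on a flat. Origin on its axis (14 mm above the table), 75 mm from either end; x along the axis towards the nose.
- machine_tip (a point): The tip of the machine's steel nose, 75 mm along x from the machine's origin.
- blue_bin: Blue bin with yellow patches, for the markers. Fixed to the table. Open box, outside 180 mm (its x) by 140 mm (its y) by 40 mm high, walls and floor 4 mm thick. Origin at the centre of its underside on the table, z up. It may stand to the left or the right of the row.
- steel_tray: Bare steel tray, for the steel grips. Fixed to the table. Open box, outside 180 mm (its x) by 140 mm (its y) by 40 mm high, walls and floor 4 mm thick. Origin at the centre of its underside on the table, z up. It may stand to the left or the right of the row.
- cradle: Sloping rest for the machine, fixed: dark base plate 130 (its x) x 70 x 12 mm, two posts with black 90-degree V notches 72 mm apart (8 mm thick, V arms spread 46 mm and rise to the seated axis; free finger space between them). Origin: centre of underside, z up. The seat line lies in its x-z plane, dipping 0.26 rad towards +x, the low end.
- cradle_seat (a point): Where the machine's origin is when it is seated centrally in both V notches: 80 mm straight above the cradle's origin (the machine's axis then dips 0.26 rad below level towards the cradle's +x). Same axes as the cradle.
- soap_bottle: Green bottle with white cap, 52 mm diameter, 160 mm tall. Loose, standing upright; not part of the work. Origin at the centre of its underside.
- ink_bottle: Red ink bottle with black cap, 42 mm diameter, 120 mm tall. Loose, standing upright; not part of the work. Origin at the centre of its underside.
- jar: Low amber jar with black lid, 60 mm diameter, 55 mm tall, near the row on the robot's side. Loose, standing upright; not part of the work. Origin at the centre of its underside.
There are look-alikes about, which are no part of the job. Leave any orange look-alike of the marker2 alone.

How it is judged:
By the outcome, as a careful person would: the job done as asked, in the order asked, and still so for the second after the job is handed in, with the robot touching nothing.
It also fails if it takes over 72 s, if anything falls off the work surface, if the arm or the gripper's body presses on something with over 40 N, if the wrist force passes 120 N, or if a joint passes its speed limit or range.

## Working session

There is one attempt and no reset: what is moved stays moved. The work goes in short steps, each a Python script; the robot and the scene stay as the last script left them, time stands still between calls to the robot, and variables do not carry over. Pictures are saved under pics/ and viewed, at most 10 in all, crops included, and the job is handed in when it is done.

```bash
ls; mkdir -p pics; python3 - <<'E'
from plant import ctrl, sensors, optics
import cv2, numpy as np
for n in ("scene","top"):
    p,d=optics.grab_frame(n); np.savez(f"{n}0.npz",p=p,d=d)
    cv2.imwrite(f"pics/{n}0.png",p[...,::-1])
    c=optics.camera_params(n); print(n,c["mtx"].tolist(),np.round(c["R"],3).tolist(),c["t"], (d>0).mean())
print(sensors.read_state()["t"],ctrl.tcp_to_tips)
E
```

```text
pics
scene [[504.12006402999356, 0.0, 318.77173267321626], [0.0, 504.12006402999356, 240.81726647749977], [0.0, 0.0, 1.0]] [[-0.163, 0.987, 0.014], [0.84, 0.146, -0.523], [-0.518, -0.073, -0.852]] [ 120.06877061 -337.75143289 1344.92761071] 0.995791015625
top [[596.9191008361179, 0.0, 321.66537236017734], [0.0, 596.9191008361179, 239.20281320488382], [0.0, 0.0, 1.0]] [[0.009, -1.0, 0.006], [-0.997, -0.01, -0.075], [0.075, -0.005, -0.997]] [ -62.5117477   485.51228378 1537.05604543] 0.9957259114583333
0.1 25.0
```

View pics/top0.png

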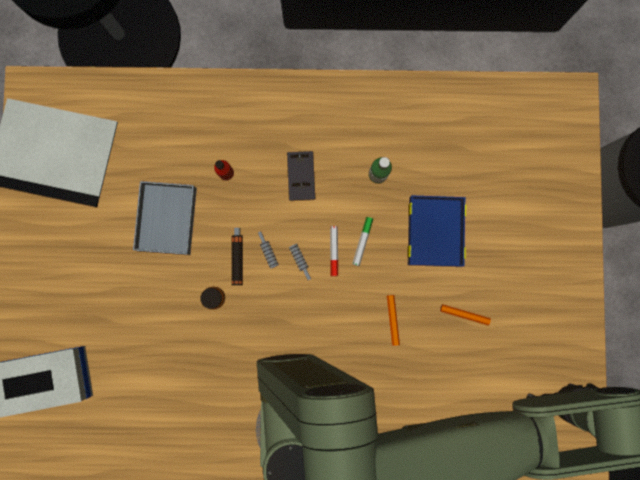

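View pics/scene0.png

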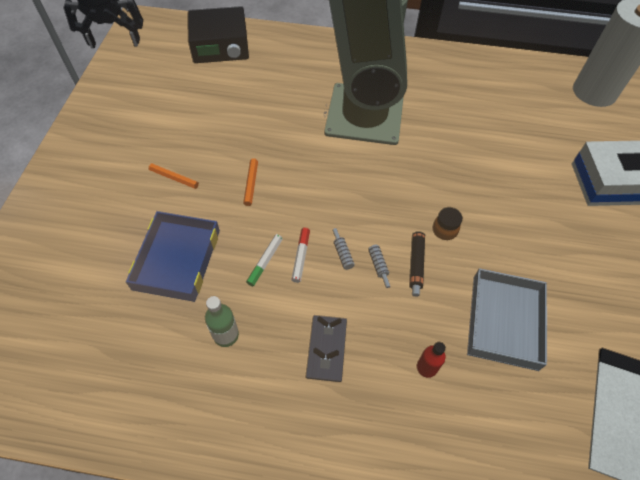

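Top view: the white pens are red-capped (334,250) and green-capped (364,240). The grips are at (268,250), tube towards (262,233), and at (300,262), tube towards (308,278). The machine is at (237,257) with its nose up at (237,232). The cradle is at (301,176), blue bin at (436,231), steel tray at (165,219). The orange look-alikes, at (393,320) and (465,315), are entirely orange, so marker2 is the white-bodied, red-capped pen at (334,250).

```bash
cat > vis.py <<'E'
import numpy as np, cv2
from plant import optics
def cloud(n,d):
    c=optics.camera_params(n);K=c["mtx"];v,u=np.mgrid[:480,:640]
    C=np.stack([(u-K[0,2])/K[0,0]*d,(v-K[1,2])/K[1,1]*d,d],-1)
    return (C-c["t"])@c["R"]
def ray(n,uv,z):
    c=optics.camera_params(n);K=c["mtx"];uv=np.atleast_2d(uv).astype(float)
    r=np.c_[(uv-K[:2,2])/K[0,0],np.ones(len(uv))]@c["R"];o=-c["R"].T@c["t"]
    return (o+r*((z-o[2])/r[:,2])[:,None])
def project(n,X):
    c=optics.camera_params(n);q=(np.atleast_2d(X)@c["R"].T+c["t"])@c["mtx"].T
    return q[:,:2]/q[:,2:]
def blob(mask,roi):
    x0,y0,x1,y1=roi;m=np.zeros(mask.shape,np.uint8);m[y0:y1,x0:x1]=mask[y0:y1,x0:x1]
    k,l,s,_=cv2.connectedComponentsWithStats(m);i=1+np.argmax(s[1:,4]);return l==i
E
python3 - <<'E'
from vis import *
np.set_printoptions(precision=1,suppress=True)
f=np.load("top0.npz");p,d=f["p"],f["d"];X=cloud("top",d);Z=X[...,2]
print("table z",np.percentile(Z[300:320,250:350],[5,50,95]))
R={"red":(320,220,345,282,9),"green":(350,210,378,270,9),"gripL":(256,226,283,272,12),"gripR":(285,238,316,284,12),"machine":(226,222,248,290,14),"jar":(195,280,230,312,28),"soap":(366,150,396,186,80),"ink":(210,155,236,184,60),"cradle":(283,146,320,204,12),"blue":(402,190,470,270,40),"tray":(130,178,200,260,40)}
for k,(a,b,c,e,h) in R.items():
    m=blob((Z>4).astype(np.uint8),(a,b,c,e));uv=np.argwhere(m)[:,::-1]
    r=cv2.minAreaRect(ray("top",uv,h)[:,:2].astype(np.float32))
    P=X[m];print(k,m.sum(),"rect",np.round(r[0],1),np.round(r[1],1),round(r[2],1),"cloud mean",P.mean(0),"zmax",np.percentile(P[:,2],[50,98]))
m=blob((Z>4).astype(np.uint8),R["cradle"][:4]);P=X[m];
print("cradle high pts");H=P[P[:,2]>30];print(H[np.argsort(H[:,0])])
a=np.hstack([cv2.resize(p[215:285,225:385],None,fx=4.9,fy=4.9,interpolation=cv2.INTER_CUBIC)])
s=np.load("scene0.npz")["p"]
b=cv2.resize(s[300:390,280:440],None,fx=2.6,fy=2.6,interpolation=cv2.INTER_CUBIC)
o=np.zeros((a.shape[0]+b.shape[0],a.shape[1],3),np.uint8);o[:a.shape[0]]=a;o[a.shape[0]:,:b.shape[1]]=b
cv2.imwrite("pics/crop1.png",o[...,::-1])
E
```

```text
table z [-5.9  0.1  6.1]
red 434 rect [450.5 -86.8] [147.3  31.5] 3.3 cloud mean [453.5 -88.6  33.3] zmax [15.9 25.4]
green 419 rect [ 483.4 -163.2] [ 29.3 135.3] 76.2 cloud mean [ 482.3 -163.8   19.3] zmax [16.1 23.9]
gripL 328 rect [454.8  85.1] [108.9  29.1] 25.6 cloud mean [450.5  81.2  34. ] zmax [20.6 30.8]
gripR 326 rect [425.   1.] [109.2  35. ] 25.4 cloud mean [431.3  -0.6  34.7] zmax [21.4 31. ]
machine 692 rect [437.8 165.8] [152.   50.1] 4.8 cloud mean [431.9 159.9  38.9] zmax [24.4 35. ]
jar 498 rect [331.8 221.5] [66.4 67.3] 43.2 cloud mean [332.1 216.3  54.2] zmax [53.4 61.2]
soap 501 rect [ 657.4 -199.8] [57.5 80. ] 63.8 cloud mean [ 650.6 -198.5  111.6] zmax [105.6 164.8]
ink 310 rect [658.5 195.4] [58.5 41.6] 45.6 cloud mean [654.3 191.9  80.6] zmax [ 79.1 123.9]
cradle 1316 rect [652.   -1.9] [141.2  79.2] 0.6 cloud mean [651.8  -0.9  25.4] zmax [12.5 83.9]
blue 2534 rect [ 509.8 -351.8] [160.2 191.5] 89.5 cloud mean [ 511.5 -357.5   22.6] zmax [ 8.1 44.4]
tray 2503 rect [536.6 350. ] [162.  192.1] 85.5 cloud mean [536.3 351.1  28.8] zmax [ 8.1 44.6]
cradle high pt
[... 3094 characters left out ...]
.9]
 [ 693.1   19.1   85. ]
 [ 693.1   -5.8   74.3]
 [ 693.2    6.9   73.2]
 [ 693.3   14.1   84.5]
 [ 693.4  -11.1   84.9]
 [ 693.5  -18.7   84.8]
 [ 693.6    4.4   71.8]
 [ 693.7   16.7   82.5]
 [ 693.7   -7.3   35.2]
 [ 694.   -21.1   82.6]
 [ 694.1   -0.6   69.6]
 [ 695.     2.1   65.4]
 [ 695.     6.8   76.9]
 [ 695.1    9.4   76.2]
 [ 695.3  -18.7   88.5]
 [ 695.4   -0.7   75.3]
 [ 695.5   -3.2   75. ]
 [ 695.6   -8.3   74.8]
 [ 695.7  -16.2   86.5]
 [ 695.8    4.4   73.2]
 [ 695.9   -5.7   73.3]
 [ 696.5  -21.1   83.2]
 [ 696.6  -11.    82.1]
 [ 696.6    2.    69.8]
 [ 697.1   -7.2   31.8]
 [ 697.1  -13.5   79.8]
 [ 697.3   -8.4   78.8]
 [ 697.8   -5.8   76.6]
 [ 698.7   -3.1   72.4]]
```

View pics/crop1.png

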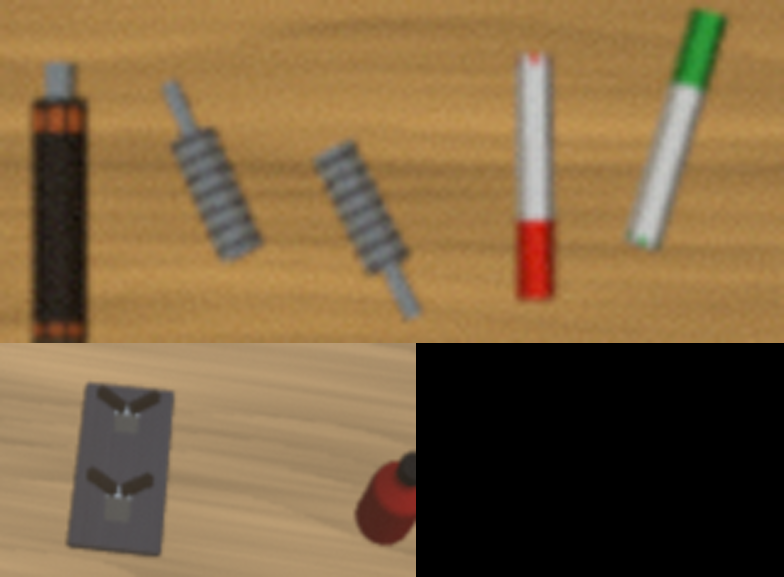

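The crop confirms marker2 (white body, red cap) and marker1 (green cap). The left grip's tube points up and the right grip's tube points down. The cradle's far post is the higher one, about 90 mm against 70 mm, so its low end faces the robot (world −x). The machine's nose points +x and needs a half turn. Next I refine the poses by colour mask in both views.

```bash
cat > meas.py <<'E'
from vis import *
H={"marker2":9,"marker1":9,"gripL":12,"gripR":12,"machine":14,"cradle":12,"blue":40,"tray":40}
C={"marker2":(450,-87),"marker1":(483,-163),"gripL":(455,85),"gripR":(425,1),"machine":(438,164),"cradle":(652,-1),"blue":(510,-354),"tray":(536,351)}
def nonwood(p,k):
    h=cv2.cvtColor(cv2.GaussianBlur(p,(3,3),0),cv2.COLOR_RGB2HSV).astype(int);hh,s,v=h[...,0],h[...,1],h[...,2]
    white=(s<95)
    m={"marker1":white|((hh>40)&(hh<85)),"marker2":white|((hh<6)|(hh>172)),"machine":white|(v<75)|(hh<12),
       "cradle":white|(v<75),"blue":(hh>95)&(hh<135)&(s>60),"tray":white}.get(k,white)
    return m.astype(np.uint8)
def measure(frames,names):
    out={}
    for k in names:
        for n,(p,d) in frames.items():
            c=project(n,[*C[k],H[k]])[0];w=65 if k in("cradle","blue","tray") else 40
            x0,y0=(c-w).astype(int);x1,y1=(c+w).astype(int)
            m=nonwood(p,k);l=cv2.connectedComponents(m)[1]
            win=l[int(c[1])-6:int(c[1])+7,int(c[0])-6:int(c[0])+7];ids=np.bincount(win[win>0]);i=ids.argmax()
            cn=cv2.findContours((l==i).astype(np.uint8),0,1)[0];cn=max(cn,key=len)[:,0]
            r=cv2.minAreaRect(ray(n,cn,H[k])[:,:2].astype(np.float32))
            (w_,h_),a=r[1],r[2]
            if h_>w_: w_,h_,a=h_,w_,a+90
            a=(a+90)%180-90
            out[k,n]=(*r[0],a,w_,h_)
    return out
E
python3 - <<'E'
from meas import *
fr={n:(lambda f:(f["p"],f["d"]))(np.load(n+"0.npz")) for n in("top","scene")}
for k,v in measure(fr,H).items(): print(k,np.round(v,1))
E
```

```text
('marker2', 'top') [458.9 -89.2   0.5 125.9  18.4]
('marker2', 'scene') [460.1 -87.    0.8 142.5  29.8]
('marker1', 'top') [ 483.  -164.8  -16.4  131.6   20.6]
('marker1', 'scene') [ 484.1 -162.1  -17.3  147.9   33. ]
('gripL', 'top') [459.4  86.   24.   99.8  23.3]
('gripL', 'scene') [457.2  88.1  24.3 114.7  33.8]
('gripR', 'top') [426.8  -3.8  27.2  99.2  22.2]
('gripR', 'scene') [ 4.280e+02 -1.000e-01  2.560e+01  1.148e+02  3.560e+01]
('machine', 'top') [443.2 163.6   1.1 146.1  23.5]
('machine', 'scene') [439.4 166.8   1.4 169.1  32.9]
('cradle', 'top') [655.1  -0.8   3.3 126.4  66.5]
('cradle', 'scene') [658.4   2.5   3.4 136.4  75.3]
('blue', 'top') [ 509.6 -353.5   -1.4  176.4  138.8]
('blue', 'scene') [ 524.4 -341.3   -1.4  154.9  122. ]
('tray', 'top') [536.9 347.9  -3.9 182.6 146.6]
('tray', 'scene') [545.6 349.1  -4.1 205.5 155.6]
```

```bash
cat > act.py <<'E'
import numpy as np
from plant import ctrl, sensors, optics
def rot(psi,tilt=0):
    """tool down, x along psi; tilt>0 dips tool x below level"""
    c,s,ct,st=np.cos(psi),np.sin(psi),np.cos(tilt),np.sin(tilt)
    x=np.array([c*ct,s*ct,-st]);y=np.array([s,-c,0.]);return np.c_[x,y,np.cross(x,y)]
def d(psi): return np.array([np.cos(psi),np.sin(psi)])
def choose(p,pp,q,pq):
    best=None
    for f in(0,np.pi):
        js=[ctrl.solve_ik([*p,60],rot(pp+f)),ctrl.solve_ik([*q,60],rot(pq+f))]
        if any(j is None for j in js): continue
        w=max(abs(j[5]) for j in js)
        if best is None or w<best[0]: best=(w,f)
    return best[1]
def st(msg):
    s=sensors.read_state();print(msg,"t=%.2f w=%.1f F=%.1f grip=%.0f"%(s["t"],s["grip_width"],np.linalg.norm(s["force"]),s["grasp_force"]),np.round(s["eef_pos"],1),flush=True)
    return s
def pick(p,psi,force,opening=50,zp=28,zup=110,lift=110):
    ctrl.move_ptp([*p,zup],rot(psi));ctrl.gripper_to(opening,force)
    ctrl.move_l([*p,zp],vel=220);ctrl.gripper_to(0,force);st("gripped")
    ctrl.move_l([*p,lift],vel=260);return st("lifted")["grasp_force"]>5
def place(p,psi,z,release,zup=110):
    ctrl.move_ptp([*p,zup],rot(psi));ctrl.move_l([*p,z],vel=200)
    ctrl.gripper_to(release);st("released");ctrl.move_l([*p,zup],vel=280)
def job(p,pp,q,pq,force,release):
    f=choose(p,pp,q,pq);ok=pick(p,pp+f,force);assert ok,"no grasp"
    place(q,pq+f,33.5,release)
B=np.array([510.,-353.]);by=np.radians(-1.4);Bn=d(by+np.pi/2)
T=np.array([538.,349.]);ty=np.radians(-4.);Tn=d(ty+np.pi/2)
E
python3 - <<'E'
from act import *
job(np.array([483.5,-163.5]),np.radians(-16.8),B-27*Bn,by,60,42)
E
```

```text
gripped t=3.42 w=17.8 F=7.1 grip=59 [ 485.2 -164.4   30.1]
lifted t=3.89 w=17.5 F=0.4 grip=59 [ 484.3 -163.9  111.6]
released t=5.66 w=42.3 F=0.9 grip=0 [ 509.5 -379.9   33.8]
```

```bash
python3 - <<'E'
from act import *
job(np.array([459.5,-88.]),np.radians(0.7),B+27*Bn,by,60,42)
ar=np.radians(24.1);m=np.array([458.3,87.])-13*d(ar)
job(m,ar,T+27*Tn-13*d(ty),ty,90,42)
ar=np.radians(26.4);m=np.array([427.4,-2.])+13*d(ar)
job(m,ar+np.pi,T-27*Tn-13*d(ty),ty,90,42)
ctrl.move_ptp([438,240,200],rot(0))
import cv2
p,dd=optics.grab_frame("top");s,ds=optics.grab_frame("scene")
np.savez("top1.npz",p=p,d=dd);np.savez("scene1.npz",p=s,d=ds)
cv2.imwrite("pics/top1.png",cv2.resize(p[120:320,120:480],None,fx=2.2,fy=2.2,interpolation=cv2.INTER_CUBIC)[...,::-1]);st("end")
E
```

```text
gripped t=8.39 w=17.7 F=6.4 grip=59 [461.2 -88.7  30. ]
lifted t=8.86 w=17.6 F=1.4 grip=59 [460.4 -88.3 111.6]
released t=10.71 w=42.5 F=0.6 grip=0 [ 510.8 -325.9   33.8]
gripped t=14.72 w=21.3 F=5.9 grip=89 [448.3  81.7  30.1]
lifted t=15.18 w=21.3 F=0.9 grip=88 [447.3  81.7 111.4]
released t=17.22 w=42.2 F=0.6 grip=0 [527.2 376.8  33.9]
gripped t=20.47 w=21.3 F=5.5 grip=89 [440.8   3.5  30. ]
lifted t=20.93 w=21.6 F=1.1 grip=88 [440.    3.6 111.5]
released t=23.55 w=42.0 F=0.5 grip=0 [523.4 323.   33.8]
end t=26.60 w=41.8 F=0.4 grip=0 [438.  240.  199.8]
```

View pics/top1.png

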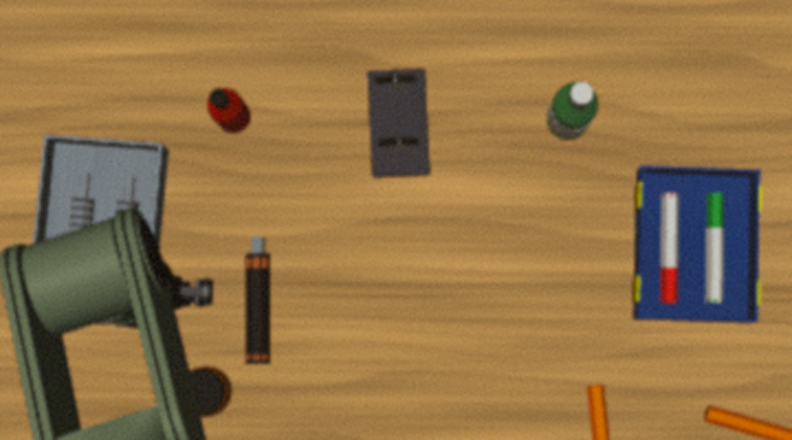

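Both pens lie in the blue bin at crop (669,247) and (714,247). The grips lie in the tray, with the bottles and jar unmoved. Now I pick the machine, turn it, and view it in hand near the cradle.

```bash
python3 - <<'E'
from act import *
import cv2
from meas import measure
m=np.array([441.,165.]);pm=np.radians(1.2);pc=np.radians(183.3);S=np.array([656.2,1.])
f=choose(m,pm,S,pc);print("flip",f)
assert pick(m,pm+f,100,opening=60,zp=28,lift=140)
ctrl.move_ptp([560,40,200],rot(np.pi+f));st("hover");ctrl.hold(.2)
for n in("top","scene"):
    p,dd=optics.grab_frame(n);np.savez(n+"2.npz",p=p,d=dd)
s=np.load("scene2.npz")["p"];t=np.load("top2.npz")["p"]
o=np.zeros((560,800,3),np.uint8);a=cv2.resize(s[180:400,230:430],(500,550));b=cv2.resize(t[130:300,245:355],(300,463));o[:550,:500]=a;o[:463,500:]=b
cv2.imwrite("pics/hold2.png",o[...,::-1])
E
```

```text
flip 3.141592653589793
gripped t=30.63 w=25.4 F=6.5 grip=99 [442.7 165.3  30.1]
lifted t=31.22 w=25.6 F=3.2 grip=98 [440.5 164.9 139.8]
hover t=33.67 w=25.5 F=1.2 grip=99 [559.7  40.1 199.5]
```

View pics/hold2.png

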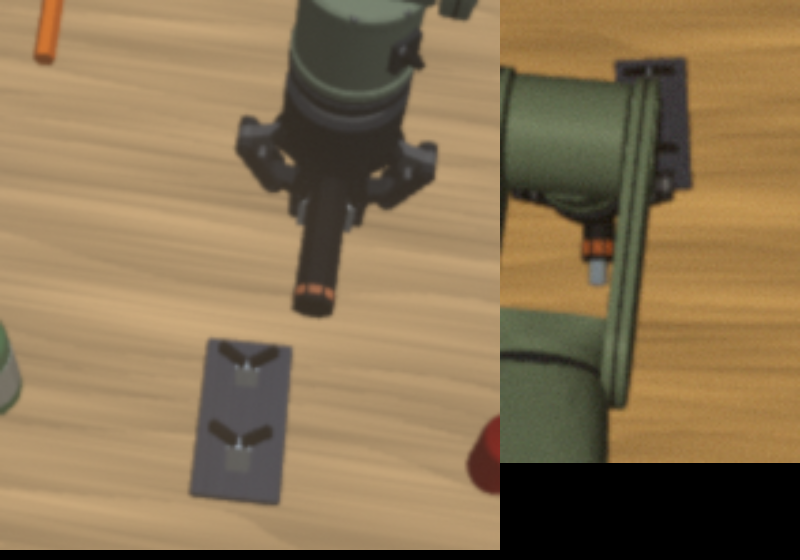

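The picture shows the machine held level, with its copper tail band at scene crop (314,290) and its steel nose at the top-view crop (597,270). I'll compute the offset along the grip from these edges.

```bash
python3 - <<'E'
from vis import *
np.set_printoptions(precision=1,suppress=True)
t=np.load("top2.npz")["p"].astype(int);s=np.load("scene2.npz")["p"].astype(int)
print("top nose RGB rows");[print(v,t[v,279:283].mean(0)) for v in range(224,240)]
print("scene tail");[print(v,s[v,353:358].mean(0)) for v in range(294,312)]
for v in(233,234,235):print("tip",v,ray("top",[280.7,v],183.5))
for v in(304,305,306,307):print("tail",v,ray("scene",[355.2,v],169.5))
# posts: V arm tips, dark pixels on base in scene/top
for n in("top","scene"):
    p=np.load(n+"1.npz")["p"];x,y=project(n,[656,0,40])[0].astype(int)
    g=cv2.cvtColor(p,cv2.COLOR_RGB2GRAY)[y-45:y+45,x-35:x+35];k,l,st,ce=cv2.connectedComponentsWithStats((g<48).astype(np.uint8))
    for i in range(1,k):
        if st[i,4]>8: print(n,st[i]+[x-35,y-45,0,0,0],ce[i]+[x-35,y-45])
E
```

```text
top nose RGB rows
224 [51.5 44.2 38.5]
225 [73.2 75.2 73.5]
226 [110.2 116.2 115.8]
227 [118.5 124.2 124.8]
228 [118.  123.8 124. ]
229 [117.5 123.8 124.8]
230 [118.2 124.8 124.5]
231 [116.5 122.8 123.2]
232 [115.2 121.8 122.5]
233 [114.5 115.8 116.5]
234 [122.5 108.8  91.8]
235 [152.2 120.5  75.8]
236 [173.5 132.8  76.2]
237 [178.5 135.8  77. ]
238 [178.2 138.   78. ]
239 [179.5 137.2  76.2]
scene tail
294 [136.   92.6  68.8]
295 [150.6 100.8  73.4]
296 [141.4  95.6  69.8]
297 [100.8  72.6  56.8]
298 [66.6 56.  47.8]
299 [58.2 51.4 43.2]
300 [56.2 48.8 39.8]
301 [54.4 46.4 36.2]
302 [54.2 46.2 36.6]
303 [54.6 46.6 36.8]
304 [54.6 47.  37. ]
305 [58.  49.4 39. ]
306 [90.  76.4 58.2]
307 [161.2 135.2  99.6]
308 [188.6 158.  116.6]
309 [191.8 161.  118.4]
310 [190.4 159.6 117.8]
311 [187.  156.6 115.6]
tip 233 [[487.3  38.5 183.5]]
tip 234 [[484.9  38.4 183.5]]
tip 235 [[482.6  38.4 183.5]]
tail 304 [[630.3  43.5 169.5]]
tail 305 [[632.2  43.8 169.5]]
tail 306 [[634.   44.  169.5]]
tail 307 [[635.9  44.2 169.5]]
top [290 154   9   4  27] [294.1 155.7]
top [301 154   9   4  31] [304.6 155.4]
top [292 182   8   5  31] [295.5 184.1]
top [302 182   8   4  29] [305.6 183.5]
```

```bash
python3 - <<'E'
from vis import *
np.set_printoptions(precision=1,suppress=True)
far=ray("top",[[294.1,155.7],[304.6,155.4]],79.6);near=ray("top",[[295.5,184.1],[305.6,183.5]],61)
a,b=far.mean(0),near.mean(0);print(far,near);print("mid",(a+b)/2-[2.6,0,0],"yaw",np.degrees(np.arctan2((a-b)[1],(a-b)[0])),np.linalg.norm((a-b)[:2]))
E
```

```text
[[692.5  14.   79.6]
 [693.6 -12.5  79.6]] [[623.2  10.3  61. ]
 [625.  -15.4  61. ]]
mid [656.   -0.9  70.3] yaw 2.7422189681924096 69.04487523854316
```

```bash
cat > seat.py <<'E'
from act import *
P=np.array([656.7,0.6,80.]);R=rot(np.radians(3.2),-0.26);up=-R[:,2];ax=R[:,0]
E
python3 - <<'E'
from seat import *
import cv2
ctrl.move_ptp(P+up*80,R);ctrl.move_l(P+up*26,vel=120);ctrl.hold(.15);st("near")
hit=ctrl.move_l(P+up*9,vel=25,threshold=8);s=st("contact %s"%hit);print("along up",(s["eef_pos"]-P)@up,s["force"],s["wrist_torque"])
p,_=optics.grab_frame("scene");t,_=optics.grab_frame("top")
cv2.imwrite("pics/seat3.png",cv2.resize(p[220:390,250:420],(600,600),interpolation=cv2.INTER_CUBIC)[...,::-1])
E
```

```text
near t=35.20 w=25.3 F=1.2 grip=98 [6.509e+02 2.000e-01 1.066e+02]
contact True t=35.68 w=25.8 F=4.1 grip=99 [652.9  -0.   95.5]
along up 15.949719358341474 [-0.50275875 -0.69469979  3.96732713] [-0.03988222  0.22936738 -0.00304405]
```

View pics/seat3.png

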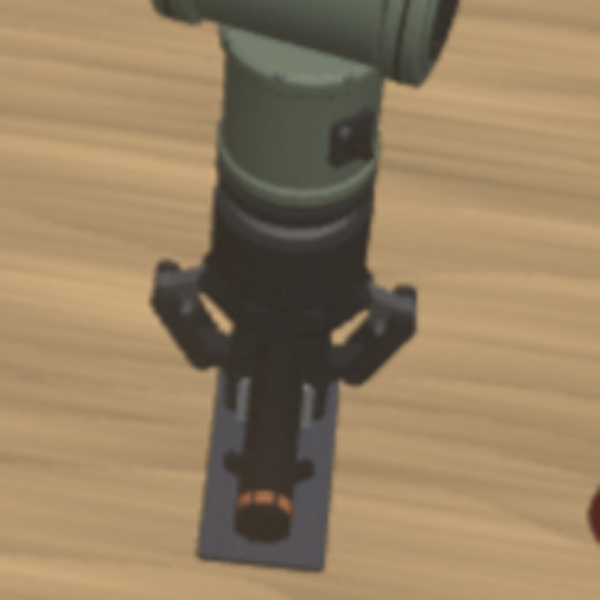

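The machine lies between the arms of the high notch, at crop (268,467), and contact came at the expected height (15.95 mm against 16). Next I seat it with a light press, release, retreat and check.

```bash
python3 - <<'E'
from seat import *
import cv2
from meas import ray
ctrl.move_l(P+up*14.5,vel=15,threshold=10);st("pressed")
ctrl.gripper_to(34);ctrl.gripper_to(55);s=st("open")
ctrl.move_l(s["eef_pos"]+up*90,vel=150)
ctrl.move_ptp([420,-230,230],rot(0));st("away")
p,ds=optics.grab_frame("scene");t,dt=optics.grab_frame("top");np.savez("scene4.npz",p=p,d=ds);np.savez("top4.npz",p=t,d=dt)
o=np.zeros((560,800,3),np.uint8);o[:,:400]=cv2.resize(p[290:402,280:360],(400,560),interpolation=cv2.INTER_CUBIC);o[:,400:]=cv2.resize(t[135:219,270:330],(400,560),interpolation=cv2.INTER_CUBIC)
cv2.imwrite("pics/seat4.png",o[...,::-1])
E
```

```text
pressed t=36.03 w=25.6 F=13.1 grip=100 [ 6.53e+02 -1.00e-01  9.55e+01]
open t=36.62 w=54.8 F=0.7 grip=0 [6.529e+02 4.000e-01 9.380e+01]
away t=38.57 w=55.3 F=0.7 grip=0 [ 420.4 -229.4  229.5]
```

View pics/seat4.png

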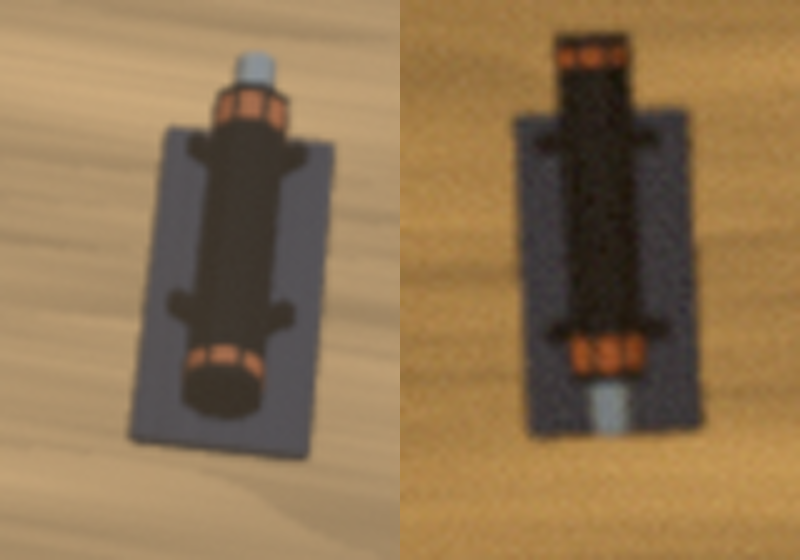

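```bash
python3 - <<'E'
from meas import *
np.set_printoptions(precision=1,suppress=True)
print("origin x from tip",ray("top",[301.5,199.8],68.4)+[74.5,0,0],"from tail",ray("top",[299,140.3],85.8)-[76.1,0,0])
f=np.load("top4.npz");p0=np.load("top0.npz")["p"].astype(int)
for n,(x0,y0,x1,y1) in {"jar":(190,275,235,318),"ink":(205,150,240,190),"soap":(362,148,400,190)}.items():
    print(n,"mean abs diff",np.abs(f["p"].astype(int)-p0)[y0:y1,x0:x1].mean())
cv2.imwrite("pics/end.png",cv2.resize(f["p"][120:340,110:510],None,fx=2,fy=2,interpolation=cv2.INTER_CUBIC)[...,::-1])
E
```

```text
origin x from tip [[656.4  -5.7  68.4]] from tail [[654.6   1.9  85.8]]
jar mean abs diff 4.294056847545219
ink mean abs diff 2.925952380952381
soap mean abs diff 2.7667084377610696
```

View pics/end.png

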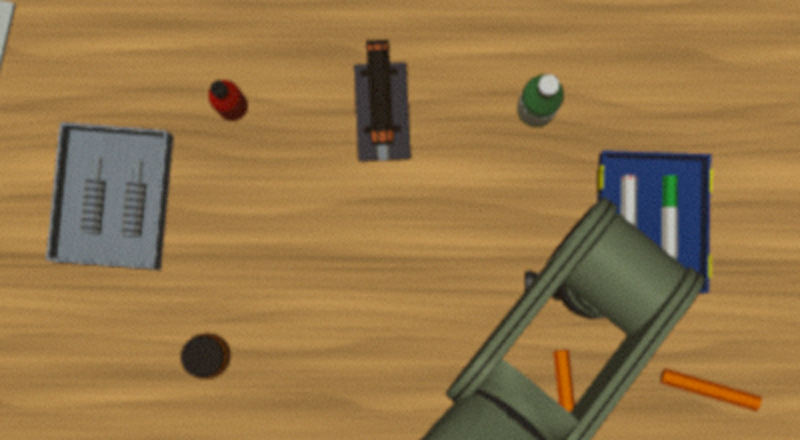

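The final view shows the machine centred within about 1 mm on the rest, at (380,100), with its nose on the low end. Both grips are flat in the tray at (93,205) and (134,208), the pens are in the blue bin, and the bottles and jar are unmoved.

```bash
python3 -c "
from plant import ctrl
print(ctrl.finish_job())"
```

```text
the job is handed in; nothing more can be done
None
```

I handed the job in at about 39 s: both pens are flat in the blue bin, both grips are flat in the steel tray, and the machine is seated nose-down on its rest, within about 1 mm of centre; the bottles and jar are unmoved.

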